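Load the lens carrier into the drilling jig under its drag spring

TASK

Load the lens drilling jig: with the fingertips on the black rubber thumb pad, press the blue lens carrier down against its spring lifter and, still pressing hard, slide it forward under the keepers and the leaf spring until it is fully home against the end stop and the white lifter has sprung up behind it. Only press and push the carrier, do not grasp it by its ledge or lift it, keep your fingers off the lens, and leave everything else on the bench where it is; finish with the hand clear.

Things in the scene. Friction and masses are not known exactly. Their poses are not given: they have to be found in the camera images.
- jig: Bench jig for drilling lenses, fixed, 284 x 140 mm. Origin: centre of its underside, on the bench; x = loading direction, from the open loading end to the end stop (stop face at x = 128 mm); z up. Its oiled bed (friction about 0.2) is 16 mm above the bench. Side guides 9 mm thick stand 17 mm above the bed at y = +-50 to 59 mm, from x = -130 to 132 mm.
- keepers (a point): On the jig's middle line, level with the undersides (17 mm above the bed) and near ends (x = -43 mm in the jig's frame) of two dark keeper strips on the side guides: 5 mm thick, overhanging the bed down to y = +-41 mm, up to the gate. The ears of the carrier's rear half butt against these ends unless it is pressed down.
- gate (a point): Middle of the lower near edge of the jig's gate: a bar right across the bed from x = 58 to 68 mm in the jig's frame, underside (this point) 18 mm and top 38 mm above the bed, posts at y = +-59 to 68 mm. A drill plate of the same height continues it to x = 118 mm. Keep the hand short of it.
- carrier: Loose blue lens carrier, 150 x 96 mm, 14 mm thick, 0.3 to 0.45 kg. Origin: centre of its underside; x leads, parallel to the jig's x; z up. Starts on the raised lifter, underside 24 mm above the bench, 2 mm side play. Its rear part (x < -7 mm) is 14 mm thick to its full width: raised, too high for the keepers by 5 mm; flush, 3 mm to spare. Home: origin at x = 53 mm in the jig's frame.
- thumb_pad (a point): Middle of the carrier's black ribbed rubber thumb pad (42 x 64 mm), on its top face, 36 mm behind the carrier's centre: press here from above. In front of the pad a blue ledge 8 mm thick, 8 mm high and 64 mm wide stands across the carrier, its smooth rear face 21 mm ahead of this point; fingertips may push against it.
- lifter (a joint): White spring lifter under the carrier, 87 x 54 mm; front end at x = -25 mm in the jig's frame. Value in m: 0 raised (8 mm above the bed), 0.008 flush, at most 0.009. Pushes up 10 N raised, 18 N flush: about 15 N on the carrier hold it flush. It lifts as long as the carrier is over it; when the carrier's rear edge has passed its front end it springs back to 0 and locks the carrier (3 mm play to the stop).
- leaf (a joint): Forked steel leaf spring hung from the gate: two 8 mm tongues at y = +-29 to 37 mm slope down along the loading direction to tips at x = 107 mm in the jig's frame. Value in rad: 0 at rest (tips 11 mm above the bed), about 0.07 riding on the carrier's top with about 9 N. Pushing the carrier under it takes 5 to 10 N along x besides the friction of the pressing.
- ledge_front: Front part (towards the lens) of the carrier's thumb ledge, 64 mm wide; origin at its foot, 8.5 mm behind the carrier's centre. A finger here would be taking hold of the ledge: stay behind it, on the thumb pad.
- lens: Clear lens blank, 63 mm across, clamped in the carrier's front half, 1 mm proud of its top; origin at the centre of its underside, 36 mm ahead of the carrier's centre. Fingers must not touch it.
- driver_red: Small red screwdriver lying beside the jig, 135 mm long, 11 mm high; bystander.
- lens_blank: Loose lens blank lying beside the jig, 63 mm across, 9 mm high; bystander.
- glue_bottle: White glue bottle with a red tip standing to the left of the jig, 26 mm across, 84 mm tall; bystander.
- lens_clock: Lens clock, a round dial gauge 68 x 51 x 16 mm lying on its back beside the jig; bystander.
- tweezers: Steel tweezers lying beside the jig, 121 mm long, 8 mm high; bystander.

How it is judged:
By the outcome, as a careful person would: the job done as asked, in the order asked, and still so for the second after the job is handed in, with the robot touching nothing.
It also fails if it takes over 38 s, if anything falls off the work surface, if the arm or the gripper's body presses on something with over 40 N, if the wrist force passes 120 N, or if a joint passes its speed limit or range.

ROBOT

A 6-joint arm with a two-finger parallel gripper is mounted at the origin on a cart in front of the work surface, level with it; the furniture and walls round the work are solid. World frame = base frame: x ahead of the robot, y to its left, z up, the work surface at z = 0. Lengths are in m, angles in rad, forces in N, time in s.
With the tool pointing down it reaches from about 0.425 to 0.95 m from the base axis. Payload 3.5 kg.
Tool frame: the origin (TCP) lies at the very end of the fingers, on their centre line; the grasp point (between the pads) lies 19 mm behind it; y points along the fingers, z is the direction in which the jaws open and shut, and the axes are right-handed (so a half turn about y gives the same grasp; the last joint's range is limited). The gripper opens to 85 mm and grips with 20 to 120 N. Pads are 22 mm wide; open, the fingers measure 114 mm over their backs; the gripper's body (76 mm by 85 mm) begins 54 mm behind the grasp point. The pads swing forward as they close: fully open they stand 13 mm farther back than shut.
Start: joints at [1.008, 0.286, 1.577, -0, 1.279, -0.15], TCP at [0.271, 0.618, 0.231] pointing down, gripper open.
Joint ranges: [-2.77, 2.77], [-0.9, 2.22], [0.21, 2.48], [-1.53, 4.67], [0.24, 2.81], [-2.84, 2.84]. Speed limits (rad/s): [2.79, 2.79, 3.14, 3.14, 3.14, 3.14].

INTERFACE

Orientations are given as a unit quaternion [x, y, z, w].
In Python, from plant import ctrl gives the robot as it stands. The module is installed in compiled form; this text tells all that it offers.
- The arm moves only by the tool jog_arm, never from a script. Its argument "deltas" is a list of rows, each a list of 3 entries, a list of its own where there are three numbers: the turn, a rotation vector about the tool's x, y, z in rad, then the shift along the tool's x, y, z in m, then the opening, from 0 (shut) to 1 (fully open). In form: [[[wx, wy, wz], [dx, dy, dz], gripper], ...]. A call has 1 to 10 rows; each row is the pose to reach, as a shift and turn from the pose measured when the call began, along the tool's axes at that moment; what a row does not reach only later rows make up. A row lasts 1/12 s, in which the tool goes at most 41.7 mm and 7.16 degrees, less where a joint would pass 70% of its speed; a pose out of reach is approached as far as the arm can. A call with a gripper value outside its range is refused whole. The fingers move at their own pace and stop on an object; "force" is the grip in N (left out, the last holds). Time passes only in rows, so rows that repeat a pose let the fingers close. It gives the time, the measured TCP pose, the force and the opening at its end, in the units of the state.
- ctrl.get_state(): the state, without advancing time (a new reading comes with each control period).
- ctrl.read_camera(name): name is "scene" or "side" or "wrist"; returns a dict with "pixels" (480x640x3 uint8, blue, green, red), "range_z" (480x640 float32, m along the optical axis (not along the pixel's ray), 0 where there is no reading), "fx", "fy", "cx", "cy" (pixels), "k1" (the pictures are not rectified: a ray, as slopes to the right and down, at radius r is drawn at 1 + k1 r^2 times it, then the intrinsics apply), "T" (4x4, takes a point from camera to world coordinates); the wrist camera has in their place "mount" (4x4, takes a point from camera to tool coordinates, whose origin is the TCP and whose axes are the tool frame's). Camera axes: x right, y up, looking along -z (the intrinsics and any distortion apply to the point x, -y, -z); pixel columns grow to the right and rows downward; lengths in m; the calibration is good to about 2 mm. A picture is of the moment at which its call begins: read the wrist's pose just before it.
- ctrl.sign_off(): hands the job in, once; it reports no verdict.
The state is a dict: "time": time; "qpos": joint angles; "dq": joint speeds; "joint_efforts": joint torques, N m; "eef_pos": TCP position; "tcp_rot": TCP orientation; "contact_force": force on the tool from outside, world axes, zero at the start; "wrist_torque": the same for the moment, N m; "opening": opening from 0.0 (shut) to 1.0 (fully open).
Only numpy, scipy, OpenCV 4.12 (cv2) and the standard library are available. Lean on these libraries where they do the work, as an engineer would, in place of code of your own. Each camera call takes 0.05 s, during which the arm holds its last target.

## Working session

There is one attempt and no reset: what is moved stays moved. The work goes in short steps, Python scripts to look and compute and a tool call to move; the robot and the scene stay as the last step left them, time stands still between calls to the robot, and variables do not carry over. Pictures are saved under pics/ and viewed, and the job is handed in when it is done.

Besides the shell and the picture viewer there is one more tool, called after "Emit:" as name(argument=value, ...), one argument or row to a line, values as JSON. jog_arm: Moves the arm, as the interface text tells. Its arguments: {"type":"object","properties":{"deltas":{"type":"array","items":{"type":"array"}},"force":{"type":"number"}},"required":["deltas"]}

```bash
mkdir -p pics; python3 - <<'E'
from plant import ctrl
import cv2,numpy as np
s=ctrl.get_state(); print({k:np.round(v,4).tolist() for k,v in s.items()})
for n in("scene","side","wrist"):
    c=ctrl.read_camera(n); cv2.imwrite(f"pics/a_{n}.png",c["pixels"]); np.savez(f"a_{n}.npz",**c)
    print(n,c["fx"],c["fy"],c["cx"],c["cy"],c["k1"]); print(np.round(c.get("T",c.get("mount")),4))
E
```

```text
{'time': 0.0, 'qpos': [1.008, 0.2872, 1.5782, 0.0, 1.2786, -0.15], 'dq': [0.0003, 0.0011, -0.0015, -0.0018, 0.0022, 0.0014], 'joint_efforts': [-0.0002, -40.5977, -29.2628, -0.0002, 0.0057, -0.0], 'eef_pos': [0.2704, 0.6178, 0.2299], 'tcp_rot': [0.6929, -0.1452, 0.1446, -0.6913], 'contact_force': [-0.1223, -0.0284, -0.5948], 'wrist_torque': [-0.086, 0.0144, 0.0089], 'opening': 0.9947}
scene 501.39879152187575 501.39879152187575 311.704913292596 244.85836311624655 -0.09492338655421885
[[ 0.481   0.5086 -0.7141 -0.1416]
 [-0.8767  0.284  -0.3882 -0.6121]
 [ 0.0054  0.8128  0.5825  0.627 ]
 [ 0.      0.      0.      1.    ]]
side 436.77996822822917 436.77996822822917 318.5841960666762 235.7291285127655 -0.035193479053814355
[[-1.000e+00 -9.900e-03 -8.000e-04  5.440e-01]
 [ 2.700e-03 -3.478e-01  9.376e-01  5.476e-01]
 [-9.500e-03  9.375e-01  3.478e-01  3.622e-01]
 [ 0.000e+00  0.000e+00  0.000e+00  1.000e+00]]
wrist 390.57621551419516 390.57621551419516 314.01910277770696 239.20094779128777 -0.08137532764581985
[[-7.000e-04 -9.604e-01 -2.785e-01 -7.070e-02]
 [ 1.200e-03  2.785e-01 -9.604e-01 -1.436e-01]
 [ 1.000e+00 -1.000e-03  1.000e-03  1.000e-03]
 [ 0.000e+00  0.000e+00  0.000e+00  1.000e+00]]
```

View pics/a_scene.png

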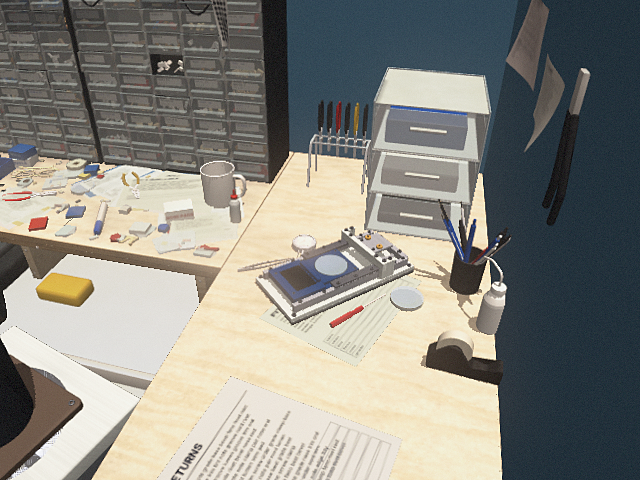

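View pics/a_side.png

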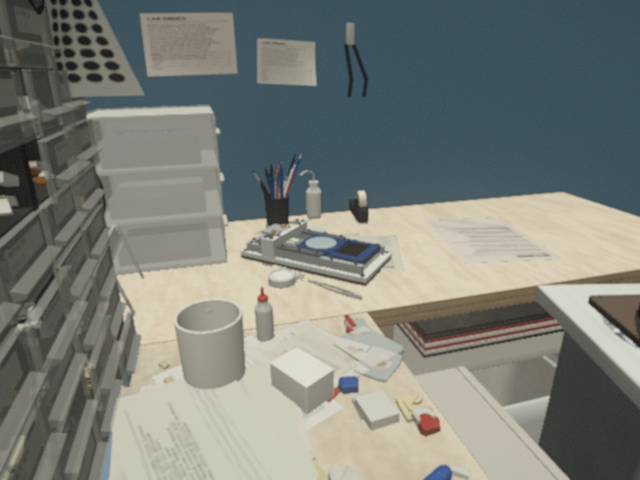

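The scene view shows the jig at about (335,270) px: pad near (295,282), lens near (331,265), gate near (375,250). The side view shows it at about (318,248). I'll enlarge both and measure.

```bash
cat > h.py <<'E'
import numpy as np,cv2
def cloud(c,T=None):
    fx,cx,cy,k=float(c["fx"]),float(c["cx"]),float(c["cy"]),float(c["k1"])
    K=np.array([[fx,0,cx],[0,fx,cy],[0,0,1]])
    v,u=np.mgrid[0:480,0:640].astype(np.float64)
    p=cv2.undistortPoints(np.stack([u.ravel(),v.ravel()],1)[:,None],K,np.array([k,0,0,0.])).reshape(480,640,2)
    z=np.asarray(c["range_z"],float)
    P=np.stack([p[...,0]*z,-p[...,1]*z,-z],-1)
    T=np.asarray(c["T"]) if T is None else T
    W=P@T[:3,:3].T+T[:3,3]; W[z<=0]=np.nan
    return W
E
python3 - <<'E'
from h import *
c=np.load("a_scene.npz"); W=cloud(c)
im=c["pixels"][215:335,240:430]; cv2.imwrite("pics/b_scene.png",cv2.resize(im,None,fx=4,fy=4,interpolation=cv2.INTER_CUBIC))
c2=np.load("a_side.npz"); W2=cloud(c2)
im=c2["pixels"][210:310,230:410]; cv2.imwrite("pics/b_side.png",cv2.resize(im,None,fx=4,fy=4,interpolation=cv2.INTER_CUBIC))
hsv=cv2.cvtColor(c["pixels"],cv2.COLOR_BGR2HSV)
for n,cc,w in(("sc",c,W),("si",c2,W2)):
    hsv=cv2.cvtColor(cc["pixels"],cv2.COLOR_BGR2HSV)
    m=(hsv[...,0]>100)&(hsv[...,0]<130)&(hsv[...,1]>130)&(hsv[...,2]>50)
    m&=(w[...,2]>0.02)&(w[...,2]<0.06)&(w[...,0]>.4)&(w[...,0]<1)&(abs(w[...,1])<.3)
    P=w[m]; print(n,len(P),P.min(0),P.max(0),np.median(P,0))
    r=cv2.minAreaRect((P[:,:2]*1000).astype(np.float32)); print(r)
    # all things z 0.01..0.08
    for z0,z1 in((.012,.022),(.03,.036),(.036,.042),(.05,.06)):
        m=(w[...,2]>z0)&(w[...,2]<z1)&(w[...,0]>.4)&(w[...,0]<1)&(abs(w[...,1])<.3); print(z0,m.sum())
for uv in((295,282),(331,265),(375,250),(300,300)): print(uv,W[uv[1],uv[0]])
E
```

```text
Traceback (most recent call last):
ValueError: zero-size array to reduction operation minimum which has no identity
```

View pics/b_scene.png

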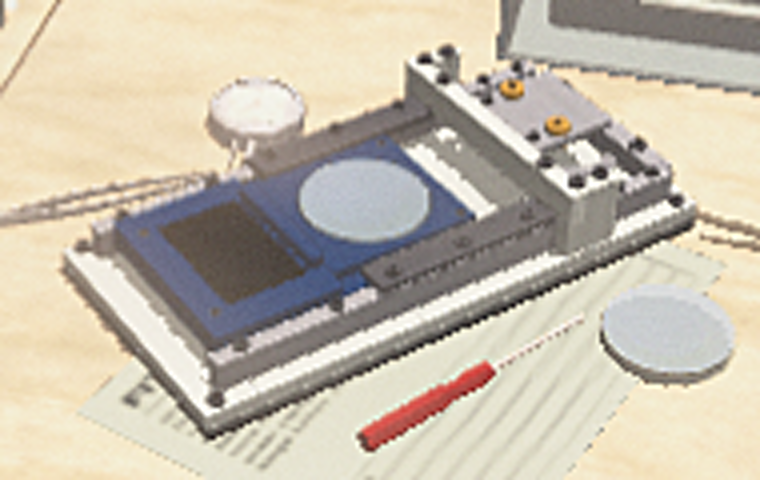

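View pics/b_side.png

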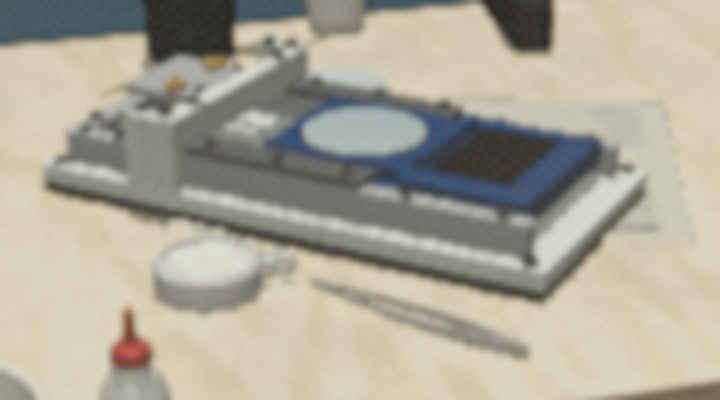

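```bash
python3 - <<'E'
from h import *
for n in("scene","side"):
    c=np.load(f"a_{n}.npz"); w=cloud(c); print(n, (c["range_z"]>0).mean())
    pts={"scene":((295,282),(331,265),(375,250),(258,278),(293,318),(413,265),(220,330)),"side":((355,248),(321,243),(300,300),(420,250))}[n]
    for u,v in pts: print((u,v),np.round(w[v,u],4))
    hsv=cv2.cvtColor(c["pixels"],cv2.COLOR_BGR2HSV)
    for u,v in pts[:3]: print(hsv[v,u])
E
```

```text
scene 0.9961263020833333
(295, 282) [ 0.4618 -0.25    0.0396]
(331, 265) [ 0.544  -0.2819  0.035 ]
(375, 250) [ 0.6078 -0.3449  0.0524]
(258, 278) [ 0.463  -0.1666  0.0148]
(293, 318) [ 0.4009 -0.2811  0.015 ]
(413, 265) [ 0.6426 -0.415   0.0183]
(220, 330) [ 0.3278 -0.1756 -0.0024]
[15 49 93]
[111  20 202]
[  3  11 205]
side 0.995947265625
(355, 248) [ 0.4731 -0.251   0.0394]
(321, 243) [ 0.5398 -0.2873  0.0365]
(300, 300) [ 0.5772 -0.1092  0.0025]
(420, 250) [ 0.3248 -0.3286  0.0018]
[18 42 61]
[ 85  17 181]
[ 22  39 215]
```

```bash
cat >> h.py <<'E'
def box(w,z0,z1):
    return (w[...,2]>z0)&(w[...,2]<z1)&(w[...,0]>.35)&(w[...,0]<.75)&(w[...,1]>-.5)&(w[...,1]<-.1)
def ana(c,w):
    hsv=cv2.cvtColor(c["pixels"],cv2.COLOR_BGR2HSV)
    m=(hsv[...,0]>100)&(hsv[...,0]<130)&(hsv[...,1]>110)&box(w,.02,.06)
    P=w[m]; print("blue",len(P),np.median(P,0)); print(cv2.minAreaRect((P[:,:2]*1000).astype(np.float32)))
    hull=cv2.convexHull(np.argwhere(m)[:,::-1].astype(np.int32)); mm=np.zeros(m.shape,np.uint8); cv2.fillConvexPoly(mm,hull,1)
    pad=(mm>0)&(hsv[...,2]<110)&(hsv[...,1]<90)&box(w,.02,.06)
    n,l,st,ce=cv2.connectedComponentsWithStats(pad.astype(np.uint8)); i=1+st[1:,4].argmax(); P=w[l==i]
    print("pad",len(P),P.mean(0),ce[i],cv2.minAreaRect((P[:,:2]*1000).astype(np.float32)))
    le=(mm>0)&(hsv[...,2]>150)&(hsv[...,1]<70)&box(w,.02,.06)
    n,l,st,ce=cv2.connectedComponentsWithStats(le.astype(np.uint8)); i=1+st[1:,4].argmax(); P=w[l==i]
    print("lens",len(P),P.mean(0),ce[i],cv2.minAreaRect((P[:,:2]*1000).astype(np.float32)))
E
python3 - <<'E'
from h import *
for n in("scene","side"):
    c=np.load(f"a_{n}.npz"); w=cloud(c); print(n); ana(c,w)
E
```

```text
scene
blue 37 [ 0.48865021 -0.29943039  0.03758919]
((492.98931884765625, -296.1820068359375), (21.239988327026367, 48.16628646850586), 86.06062316894531)
pad 31 [ 0.49759595 -0.30147228  0.03566936] [329.03225806 281.48387097] ((499.8350830078125, -304.805419921875), (10.948258399963379, 30.475759506225586), 68.49454498291016)Traceback (most recent call last):
  File "<stdin>", line 3, in <module>
  File "h.py", line 23, in ana
    n,l,st,ce=cv2.connectedComponentsWithStats(le.astype(np.uint8)); i=1+st[1:,4].argmax(); P=w[l==i]
                                                                         ~~~~~~~~~~~~~~~^^
ValueError: attempt to get argmax of an empty sequence
```

```bash
python3 - <<'E'
from h import *
from scipy.spatial.transform import Rotation as R
print(R.from_quat([0.6929,-0.1452,0.1446,-0.6913]).as_matrix().round(3))
c=np.load("a_scene.npz");w=cloud(c);p=c["pixels"]
for u,v in((272,274),(290,296),(345,285),(295,282),(331,265)):print((u,v),p[v,u],np.round(w[v,u],4))
# height-slab rects: jig body
for n in("scene","side"):
    c=np.load(f"a_{n}.npz");w=cloud(c)
    m=box(w,.027,.075).astype(np.uint8)
    k,l,st,ce=cv2.connectedComponentsWithStats(m); i=1+st[1:,4].argmax(); P=w[l==i]
    print(n,st[i],cv2.minAreaRect((P[:,:2]*1000).astype(np.float32)))
    m=box(w,.009,.075).astype(np.uint8)
    k,l,st,ce=cv2.connectedComponentsWithStats(m); i=1+st[1:,4].argmax(); P=w[l==i]
    print(n,st[i],cv2.minAreaRect((P[:,:2]*1000).astype(np.float32)))
E
```

```text
[[ 0.916 -0.001  0.401]
 [-0.401 -0.002  0.916]
 [-0.    -1.    -0.002]]
(272, 274) [140 115 115] [ 0.4621 -0.2001  0.0385]
(290, 296) [ 97  97 107] [ 0.4268 -0.2602  0.0371]
(345, 285) [116 121 126] [ 0.5087 -0.329   0.0303]
(295, 282) [75 84 93] [ 0.4618 -0.25    0.0396]
(331, 265) [202 191 186] [ 0.544  -0.2819  0.035 ]
scene [ 263  226  145   83 5208] ((558.0819702148438, -290.12713623046875), (140.94741821289062, 271.1871032714844), 61.69681930541992)
scene [ 255  226  159   96 7923] ((572.2784423828125, -253.73809814453125), (218.71173095703125, 286.53729248046875), 60.709407806396484)
side [ 246  218  139   52 3327] ((558.3233642578125, -290.7251892089844), (137.4910430908203, 271.3284606933594), 61.15793991088867)
side [ 241  198  151   84 5638] ((560.4736328125, -342.7798767089844), (229.44886779785156, 350.41070556640625), 61.598087310791016)
```

Emit:
jog_arm(
  deltas=[
    [[0,0,0],[0.31,0,-0.265],0],
    [[0,0,0],[0.31,0,-0.265],0],
    [[0,0,0],[0.31,0,-0.265],0],
    [[0,0,0],[0.31,0,-0.265],0],
    [[0,0,0],[0.31,0,-0.265],0],
    [[0,0,0],[0.31,0,-0.265],0],
    [[0,0,0],[0.31,0,-0.265],0],
    [[0,0,0],[0.31,0,-0.265],0],
    [[0,0,0],[0.31,0,-0.265],0],
    [[0,0,0],[0.31,0,-0.265],0],
  ],
  force=60,
)

```text
time: 0.98
eef_pos: [0.4487, 0.2482, 0.2305]
tcp_rot: [0.693, -0.145, 0.145, -0.691]
contact_force: [1.1, -0.9, -0.2]
opening: -0.001
```

Emit:
jog_arm(
  deltas=[
    [[0,0.085,0],[0.241,0,-0.449],0],
    [[0,0.085,0],[0.241,0,-0.449],0],
    [[0,0.085,0],[0.241,0,-0.449],0],
    [[0,0.085,0],[0.241,0,-0.449],0],
    [[0,0.085,0],[0.241,0,-0.449],0],
    [[0,0.085,0],[0.241,0,-0.449],0],
    [[0,0.085,0],[0.241,0,-0.449],0],
    [[0,0.085,0],[0.241,0,-0.449],0],
    [[0,0.085,0],[0.241,0,-0.449],0],
    [[0,0.085,0],[0.241,0,-0.449],0],
  ],
)

```text
time: 1.82
eef_pos: [0.4807, -0.1666, 0.2312]
tcp_rot: [0.686, -0.175, 0.175, -0.684]
contact_force: [1.1, 0.3, 0.8]
opening: -0.001
```

Emit:
jog_arm(
  deltas=[
    [[0,0,0],[0.043,0,-0.08],0],
    [[0,0,0],[0.043,0,-0.08],0],
    [[0,0,0],[0.043,0,-0.08],0],
    [[0,0,0],[0.043,0,-0.08],0],
  ],
)

```text
time: 2.15
eef_pos: [0.4796, -0.26, 0.231]
tcp_rot: [0.686, -0.176, 0.176, -0.684]
contact_force: [-0.2, -0.4, -1.0]
opening: 0.001
```

```bash
cat >> h.py <<'E'
from scipy.spatial.transform import Rotation as R
def grab(name,tag):
    from plant import ctrl
    s=ctrl.get_state(); c=ctrl.read_camera(name)
    if name=="wrist":
        T=np.eye(4);T[:3,:3]=R.from_quat(s["tcp_rot"]).as_matrix();T[:3,3]=s["eef_pos"]; c["T"]=T@np.asarray(c["mount"])
    cv2.imwrite(f"pics/{tag}.png",c["pixels"]); np.savez(f"{tag}.npz",**c)
    print(s["time"],np.round(s["eef_pos"],4),np.round(T[:3,:3],3).tolist() if name=="wrist" else "",np.round(s["contact_force"],1))
    return s,c
E
python3 - <<'E'
from h import *
grab("wrist","w1")
E
```

```text
2.15 [ 0.4796 -0.26    0.231 ] [[0.876, -0.001, 0.483], [-0.483, -0.002, 0.876], [-0.0, -1.0, -0.002]] [-0.2 -0.4 -1. ]
```

View pics/w1.png

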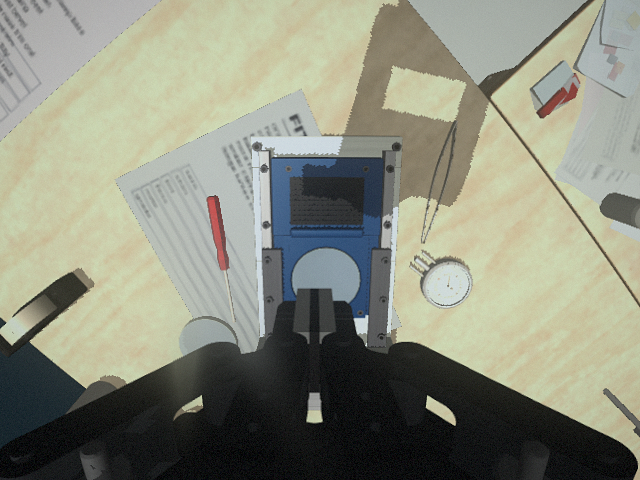

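The wrist view shows the jig upright in the image: near-end corners at (250,137) and (402,137), pad centre (327,202), ledge at row 232, lens centre (326,277), keeper near ends at row 248. I'll turn these into positions.

```bash
python3 - <<'E'
from h import *
c=dict(np.load("w1.npz")); w=cloud(c)
cv2.imwrite("pics/w1c.png",cv2.resize(c["pixels"][125:345,235:415],None,fx=2.7,fy=2.7,interpolation=cv2.INTER_CUBIC))
pts=dict(jr1=(252,139),jr2=(400,139),pad1=(291,180),pad2=(363,180),pad3=(363,226),pad4=(291,226),padc=(327,202),lens=(326,277),led1=(292,232),led2=(362,232),kl=(270,252),kr=(382,252),gl=(265,160),gr=(389,160),cr=(327,165))
for k,(u,v) in pts.items(): print(k,np.round(np.nanmedian(w[v-1:v+2,u-1:u+2].reshape(-1,3),0),4))
# rows: side edges of base plate by height
for v in range(150,245,10):
    r=w[v]; m=np.where((r[:,2]>.010)&(r[:,2]<.06)&(np.arange(640)>230)&(np.arange(640)<420))[0]
    print(v,m[0],m[-1],np.round(r[m[0]],4),np.round(r[m[-1]],4))
E
```

```text
jr1 [ 0.4003 -0.2791  0.0168]
jr2 [ 0.4637 -0.1634  0.0166]
pad1 [ 0.4471 -0.2644  0.0404]
pad2 [ 0.4768 -0.2102  0.0394]
pad3 [ 0.513  -0.2286  0.0389]
pad4 [ 0.4824 -0.2845  0.0391]
padc [ 0.4788 -0.2464  0.0402]
lens [ 0.541  -0.2809  0.0362]
led1 [ 0.4863 -0.2854  0.0466]
led2 [ 0.5157 -0.2317  0.0461]
kl [ 0.4946 -0.3135  0.039 ]
kr [ 0.5432 -0.2245  0.0392]
gl [ 0.4216 -0.2761  0.0342]
gr [ 0.473  -0.1824  0.0342]
cr [ 0.4506 -0.2312  0.0387]
150 251 401 [ 0.408  -0.2851  0.0173] [ 0.4728 -0.1669  0.0179]
160 252 401 [ 0.4161 -0.2889  0.0172] [ 0.4813 -0.1703  0.015 ]
170 252 400 [ 0.4238 -0.2936  0.0173] [ 0.4885 -0.1754  0.0177]
180 253 399 [ 0.4321 -0.2975  0.017 ] [ 0.4965 -0.1801  0.017 ]
190 253 399 [ 0.4399 -0.3022  0.0175] [ 0.5049 -0.1841  0.0167]
200 254 398 [ 0.4484 -0.3063  0.0171] [ 0.513  -0.1889  0.0162]
210 254 398 [ 0.4567 -0.3115  0.0158] [ 0.5218 -0.193   0.0157]
220 254 397 [ 0.4647 -0.3161  0.0174] [ 0.5294 -0.1981  0.0177]
230 255 396 [ 0.4737 -0.3206  0.0164] [ 0.5378 -0.2031  0.0175]
240 255 396 [ 0.4821 -0.3257  0.0166] [ 0.5467 -0.2074  0.0176]
```

View pics/w1c.png

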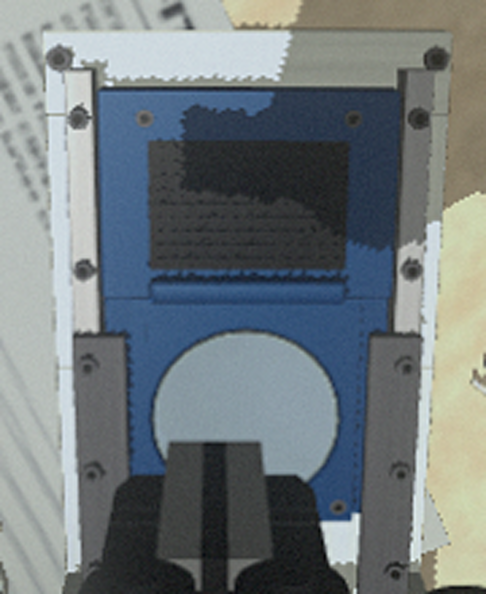

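Emit:
jog_arm(
  deltas=[
    [[0,-0.003,0],[-0.001,0.03,0.0116],0],
    [[0,-0.003,0],[-0.001,0.07,0.0116],0],
    [[0,-0.003,0],[-0.001,0.11,0.0116],0],
    [[0,-0.003,0],[-0.001,0.15,0.0116],0],
    [[0,-0.003,0],[-0.001,0.17,0.0116],0],
    [[0,-0.003,0],[-0.001,0.176,0.0116],0],
    [[0,-0.003,0],[-0.001,0.176,0.0116],0],
  ],
)

```text
time: 2.78
eef_pos: [0.4831, -0.2448, 0.053]
tcp_rot: [-0.685, 0.176, -0.172, 0.686]
contact_force: [-0.3, -0.1, 0.9]
opening: 0.004
```

```bash
python3 - <<'E'
from h import *
grab("wrist","w2"); 
s,c=grab("scene","s2"); cv2.imwrite("pics/s2c.png",cv2.resize(c["pixels"][190:335,230:430],None,fx=4,fy=4,interpolation=cv2.INTER_CUBIC))
E
```

```text
2.7833 [ 0.4831 -0.2448  0.053 ] [[0.879, -0.005, 0.477], [-0.477, 0.003, 0.879], [-0.006, -1.0, -0.0]] [-0.3 -0.1  0.9]
2.8333 [ 0.4845 -0.2462  0.0552]  [-0.1 -0.6 -0.1]
```

View pics/w2.png

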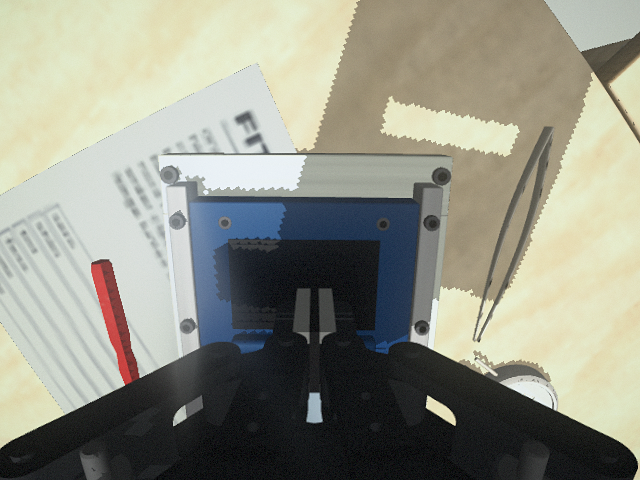

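View pics/s2c.png

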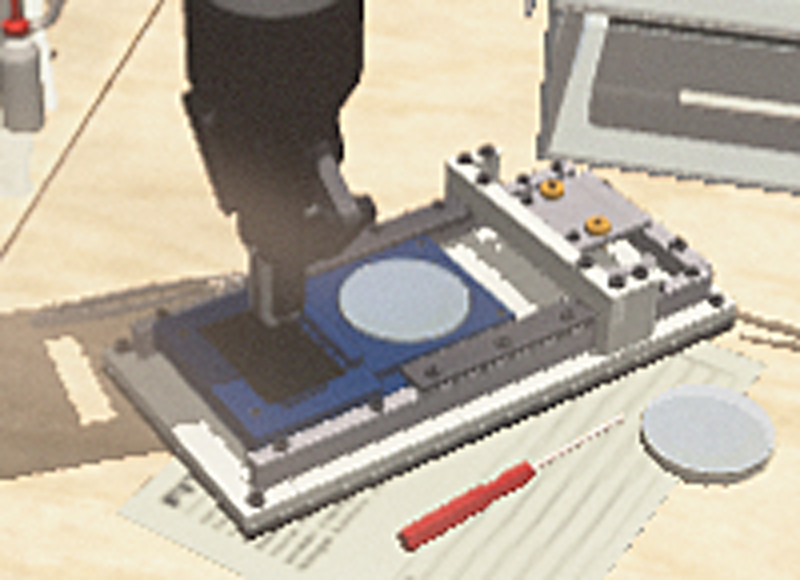

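The fingertips are over the pad, about 4 mm off to the left of the middle line and behind the ledge. I'll correct that and press down in steps.

Emit:
jog_arm(
  deltas=[
    [[0,0,0],[0.001,0.004,-0.003],0],
    [[0,0,0],[0.001,0.01,-0.003],0],
    [[0,0,0],[0.001,0.014,-0.003],0],
    [[0,0,0],[0.001,0.018,-0.003],0],
    [[0,0,0],[0.001,0.02,-0.003],0],
    [[0,0,0],[0.001,0.02,-0.003],0],
  ],
)

```text
time: 3.38
eef_pos: [0.4851, -0.2506, 0.0371]
tcp_rot: [0.686, -0.174, 0.174, -0.685]
contact_force: [-2.0, 1.2, 5.8]
opening: -0.002
```

Emit:
jog_arm(
  deltas=[
    [[0,0,0],[0,0.004,0],0],
    [[0,0,0],[0,0.007,0],0],
    [[0,0,0],[0,0.01,0],0],
    [[0,0,0],[0,0.011,0],0],
    [[0,0,0],[0,0.011,0],0],
    [[0,0,0],[0,0.011,0],0],
  ],
)

```text
time: 3.88
eef_pos: [0.4855, -0.2509, 0.0299]
tcp_rot: [0.686, -0.174, 0.173, -0.685]
contact_force: [-7.0, 6.1, 22.7]
opening: -0.002
```

Emit:
jog_arm(
  deltas=[
    [[0,0,0],[0,0.006,0],0],
    [[0,0,0],[0,0.007,0],0],
    [[0,0,0],[0,0.007,0],0],
  ],
)

```text
time: 4.13
eef_pos: [0.4867, -0.2518, 0.0299]
tcp_rot: [0.686, -0.175, 0.172, -0.685]
contact_force: [-13.5, 9.1, 37.1]
opening: 0.0
```

```bash
python3 - <<'E'
from h import *
s,c=grab("wrist","w3"); w=cloud(c); 
s,c=grab("side","d3"); cv2.imwrite("pics/d3c.png",cv2.resize(c["pixels"][200:310,230:410],None,fx=4,fy=4,interpolation=cv2.INTER_CUBIC))
w0=cloud(dict(np.load("w2.npz")));
for ww in(w0,w):
    for u,v in((270,212),(350,212),(212,210),(400,210),(210,260),(400,260),(212,165)): print(np.round(ww[v-1:v+2,u-1:u+2].mean((0,1)),4),end=' ')
    print()
E
```

```text
4.1333 [ 0.4867 -0.2518  0.0299] [[0.879, -0.003, 0.476], [-0.476, -0.0, 0.879], [-0.003, -1.0, -0.002]] [-13.5   9.1  37.1]
4.1833 [ 0.4867 -0.2518  0.0299]  [-12.    9.4  36.4]
[ 0.4425 -0.2425  0.0391] [ 0.4582 -0.2135  0.0392] [ 0.4303 -0.2633  0.0389] [ 0.4673 -0.1948  0.0391] [ 0.4484 -0.2758  0.039 ] [nan nan nan] [ 0.4136 -0.2593  0.0172] 
[ 0.4441 -0.2464  0.0311] [ 0.4584 -0.2202  0.0309] [nan nan nan] [ 0.4665 -0.2034  0.0311] [ 0.4494 -0.2765  0.0314] [ 0.4845 -0.2117  0.0308] [ 0.4183 -0.2602  0.0168]
```

View pics/w3.png

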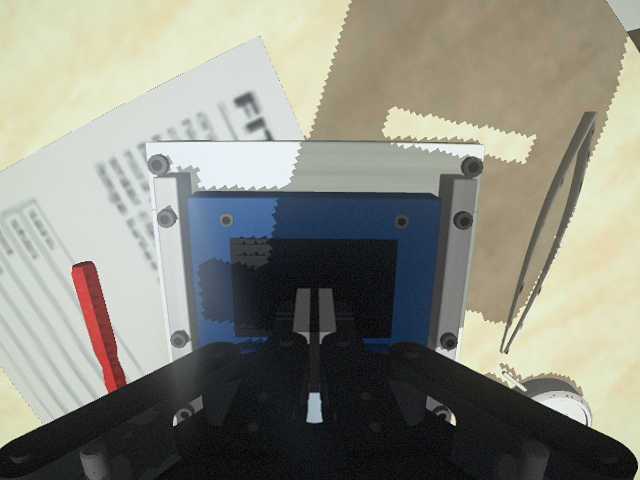

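View pics/d3c.png

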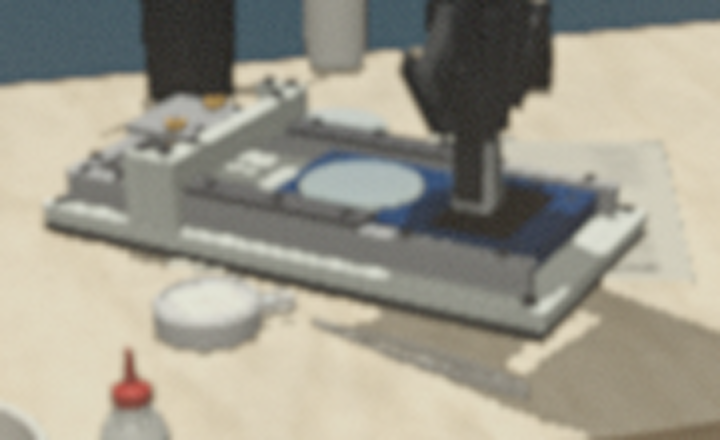

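The carrier top is now at about 31 mm everywhere (39 mm raised), so it is flush, with the fingers on the pad and behind the ledge. I'll slide it while holding the press.

Emit:
jog_arm(
  deltas=[
    [[0,0,0],[0.003,0.007,0],0],
    [[0,0,0],[0.006,0.007,0],0],
    [[0,0,0],[0.009,0.007,0],0],
    [[0,0,0],[0.012,0.007,0],0],
    [[0,0,0],[0.014,0.007,0],0],
  ],
)

```text
time: 4.65
eef_pos: [0.5004, -0.2599, 0.0299]
tcp_rot: [0.686, -0.175, 0.172, -0.685]
contact_force: [-13.2, 6.9, 35.7]
opening: -0.003
```

```bash
python3 - <<'E'
from h import *
s,c=grab("wrist","w4"); w=cloud(c)
for u,v in((270,225),(350,225),(400,220),(210,260),(400,260)): print(np.round(w[v-1:v+2,u-1:u+2].mean((0,1)),4),end=' ')
E
```

```text
4.65 [ 0.5004 -0.2599  0.0299] [[0.88, -0.005, 0.475], [-0.475, -0.001, 0.88], [-0.004, -1.0, -0.003]] [-13.2   6.9  35.7]
[ 0.4622 -0.2573  0.0307] [ 0.4765 -0.2306  0.0311] [ 0.4835 -0.2132  0.0314] [ 0.4631 -0.2847  0.0313] [ 0.4981 -0.2199  0.0309]
```

View pics/w4.png

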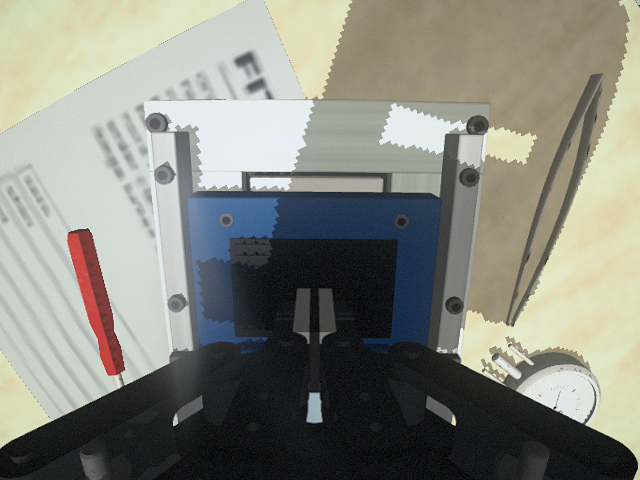

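The carrier moves with the fingers without slip: its rear edge stays at row 195 while the jig slides away, and the white lifter shows behind it. I'll keep going.

Emit:
jog_arm(
  deltas=[
    [[0,0,0],[0.004,0.007,0],0],
    [[0,0,0],[0.008,0.007,0],0],
    [[0,0,0],[0.011,0.007,0],0],
    [[0,0,0],[0.014,0.007,0],0],
    [[0,0,0],[0.017,0.007,0],0],
    [[0,0,0],[0.02,0.007,0],0],
    [[0,0,0],[0.023,0.007,0],0],
    [[0,0,0],[0.026,0.007,0],0],
    [[0,0,0],[0.029,0.007,0],0],
    [[0,0,0],[0.032,0.007,0],0],
  ],
)

```text
time: 5.53
eef_pos: [0.5301, -0.2768, 0.0299]
tcp_rot: [0.687, -0.175, 0.172, -0.684]
contact_force: [-11.9, 7.0, 32.1]
opening: -0.001
```

Emit:
jog_arm(
  deltas=[
    [[0,0,0],[0.004,0.008,0],0],
    [[0,0,0],[0.008,0.009,0],0],
    [[0,0,0],[0.011,0.009,0],0],
    [[0,0,0],[0.014,0.009,0],0],
    [[0,0,0],[0.017,0.009,0],0],
    [[0,0,0],[0.02,0.009,0],0],
    [[0,0,0],[0.023,0.009,0],0],
    [[0,0,0],[0.026,0.009,0],0],
    [[0,0,0],[0.029,0.009,0],0],
    [[0,0,0],[0.032,0.009,0],0],
  ],
)

```text
time: 6.37
eef_pos: [0.5556, -0.2912, 0.0299]
tcp_rot: [0.686, -0.179, 0.165, -0.686]
contact_force: [-30.3, 15.6, 51.2]
opening: -0.002
```

```bash
python3 - <<'E'
from h import *
s,c=grab("wrist","w5"); w=cloud(c)
for u,v in((270,225),(350,225),(400,220),(210,260),(400,260)): print(np.round(w[v-1:v+2,u-1:u+2].mean((0,1)),4),end=' ')
E
```

```text
6.3667 [ 0.5556 -0.2912  0.0299] [[0.881, -0.019, 0.473], [-0.473, 0.004, 0.881], [-0.019, -1.0, -0.005]] [-30.3  15.6  51.2]
[ 0.5175 -0.2887  0.0311] [ 0.5317 -0.262   0.0312] [ 0.5388 -0.2445  0.0314] [ 0.5183 -0.3156  0.0328] [ 0.5533 -0.2512  0.031 ]
```

View pics/w5.png

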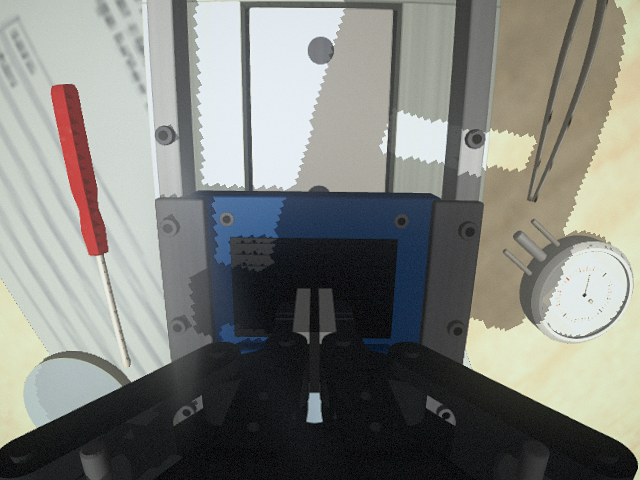

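The rear edge sits about at the keepers' near ends, around 22 mm short of home by my estimate. The pad still hasn't slipped under the fingers. I'll go on in shorter moves.

Emit:
jog_arm(
  deltas=[
    [[0,0,0],[0.004,0.008,0],0],
    [[0,0,0],[0.007,0.008,0],0],
    [[0,0,0],[0.01,0.008,0],0],
    [[0,0,0],[0.013,0.008,0],0],
    [[0,0,0],[0.016,0.008,0],0],
  ],
)

```text
time: 6.83
eef_pos: [0.5679, -0.2982, 0.0299]
tcp_rot: [-0.685, 0.183, -0.161, 0.686]
contact_force: [-21.8, 11.1, 41.8]
opening: -0.002
```

Emit:
jog_arm(
  deltas=[
    [[0,0,-0.02],[0.004,0.008,0],0],
    [[0,0,-0.02],[0.006,0.009,0],0],
    [[0,0,-0.02],[0.008,0.009,0],0],
    [[0,0,-0.02],[0.01,0.009,0],0],
    [[0,0,-0.02],[0.011,0.009,0],0],
  ],
)

```text
time: 7.25
eef_pos: [0.5741, -0.3016, 0.0298]
tcp_rot: [-0.686, 0.182, -0.161, 0.686]
contact_force: [-29.2, 17.2, 50.3]
opening: -0.002
```

```bash
python3 - <<'E'
from h import *
s,c=grab("wrist","w6"); w=cloud(c)
for u,v in((270,225),(350,225),(315,110),(315,150),(315,170),(220,150),(400,150)): print((u,v),np.round(w[v-1:v+2,u-1:u+2].mean((0,1)),4),end=' ')
E
```

```text
7.25 [ 0.5741 -0.3016  0.0298] [[0.882, -0.028, 0.47], [-0.47, 0.008, 0.883], [-0.028, -1.0, -0.006]] [-29.2  17.2  50.3]
(270, 225) [ 0.5359 -0.2992  0.0312] (350, 225) [ 0.5501 -0.2725  0.0314] (315, 110) [ 0.5067 -0.2644  0.0254] (315, 150) [ 0.5195 -0.2712  0.0255] (315, 170) [ 0.5261 -0.2748  0.0253] (220, 150) [nan nan nan] (400, 150) [ 0.5355 -0.2414  0.017 ]
```

View pics/w6.png

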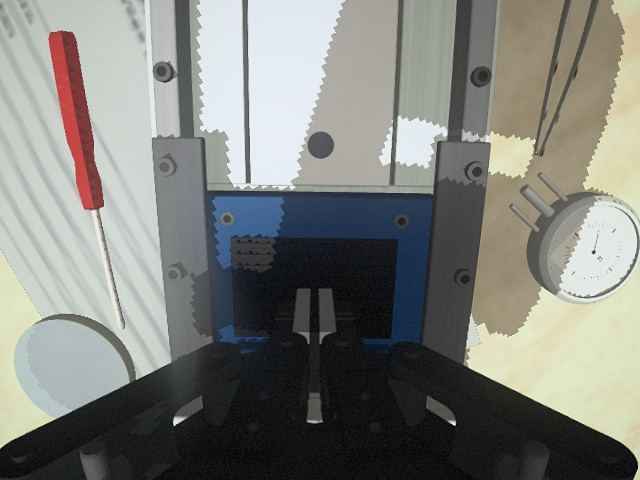

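The lifter has sprung up behind the carrier: its top reads 25.4 mm against a bed of 17 mm. I'll push on to seat the carrier firmly on the stop.

Emit:
jog_arm(
  deltas=[
    [[0,0,-0.01],[0.004,0.007,0],0],
    [[0,0,-0.01],[0.006,0.007,0],0],
    [[0,0,-0.01],[0.008,0.007,0],0],
    [[0,0,-0.01],[0.009,0.007,0],0],
    [[0,0,-0.01],[0.009,0.007,0],0],
  ],
)

```text
time: 7.72
eef_pos: [0.5761, -0.3027, 0.0299]
tcp_rot: [-0.684, 0.186, -0.155, 0.688]
contact_force: [-29.2, 16.8, 44.8]
opening: 0.005
```

Emit:
jog_arm(
  deltas=[
    [[0,0,-0.02],[0.007,0.007,0],0],
    [[0,0,-0.02],[0.01,0.007,0],0],
    [[0,0,-0.02],[0.012,0.007,0],0],
    [[0,0,-0.02],[0.012,0.007,0],0],
  ],
)

```text
time: 8.05
eef_pos: [0.5762, -0.3028, 0.0299]
tcp_rot: [-0.683, 0.192, -0.147, 0.69]
contact_force: [-42.0, 21.4, 55.3]
opening: 0.002
```

```bash
python3 - <<'E'
from h import *
s,c=grab("wrist","w7"); w=cloud(c)
for u,v in((270,225),(350,225),(315,110),(315,150),(315,170)): print((u,v),np.round(w[v-1:v+2,u-1:u+2].mean((0,1)),4),end=' ')
cv2.imwrite("pics/w7c.png",cv2.resize(c["pixels"][130:350,140:500],None,fx=2.2,fy=2.2,interpolation=cv2.INTER_CUBIC))
E
```

```text
8.05 [ 0.5762 -0.3028  0.0299] [[0.883, -0.059, 0.465], [-0.465, 0.025, 0.885], [-0.064, -0.998, -0.006]] [-42.   21.4  55.3]
(270, 225) [ 0.5383 -0.301   0.0307] (350, 225) [ 0.5525 -0.2739  0.0307] (315, 110) [ 0.5082 -0.2658  0.0248] (315, 150) [ 0.5214 -0.2727  0.0255] (315, 170) [ 0.5281 -0.2762  0.0253]
```

View pics/w7c.png

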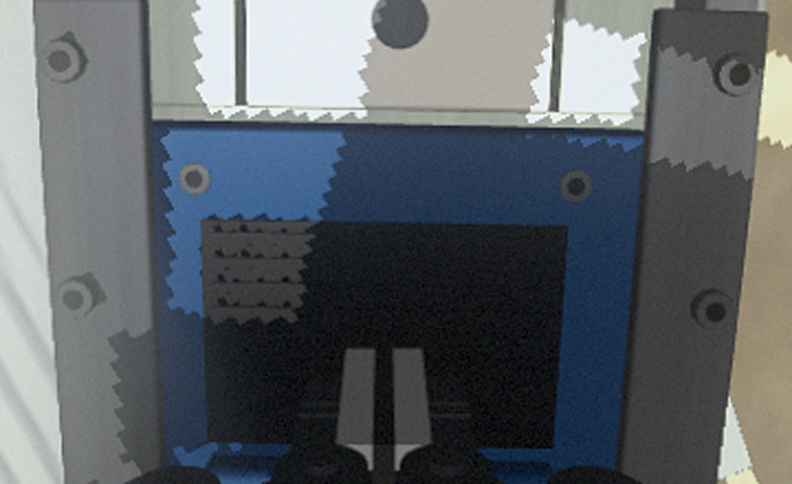

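The fingers stalled against the stop: no movement while the push rose from about 34 to 47 N. A gap shows in front of the raised lifter. Now I'll unload and lift straight off.

Emit:
jog_arm(
  deltas=[
    [[0,0,0],[0.002,0.003,0],0],
    [[0,0,0],[0,0,0],0],
    [[0,0,0],[0,-0.004,0],0],
    [[0,0,0],[-0.001,-0.01,0],0],
    [[0,0,0],[-0.002,-0.03,0],0],
    [[0,0,0],[-0.005,-0.06,0],0],
    [[0,0,0],[-0.01,-0.095,0],0],
    [[0,0,0],[-0.015,-0.13,0],0],
    [[0,0,0],[-0.03,-0.16,0],0],
    [[0,0,0],[-0.05,-0.18,0],0],
  ],
)

```text
time: 8.93
eef_pos: [0.5442, -0.2852, 0.2163]
tcp_rot: [-0.684, 0.19, -0.149, 0.689]
contact_force: [0.8, 0.4, 0.4]
opening: 0.001
```

Emit:
jog_arm(
  deltas=[
    [[0,0,0],[-0.04,-0.01,0],0],
    [[0,0,0],[-0.06,-0.01,0],0],
    [[0,0,0],[-0.06,-0.01,0],0],
  ],
)

```text
time: 9.18
eef_pos: [0.4902, -0.2563, 0.2309]
tcp_rot: [-0.684, 0.189, -0.149, 0.689]
contact_force: [0.3, -0.4, -0.1]
opening: -0.003
```

```bash
python3 - <<'E'
from h import *
s,c=grab("wrist","w8"); w=cloud(c)
s,c=grab("scene","s8"); cv2.imwrite("pics/s8c.png",cv2.resize(c["pixels"][190:335,230:430],None,fx=4,fy=4,interpolation=cv2.INTER_CUBIC))
E
```

```text
9.1833 [ 0.4902 -0.2563  0.2309] [[0.884, -0.053, 0.465], [-0.465, 0.02, 0.885], [-0.056, -0.998, -0.007]] [ 0.3 -0.4 -0.1]
9.2333 [ 0.4912 -0.2571  0.2301]  [0.2 1.1 0.1]
```

View pics/w8.png

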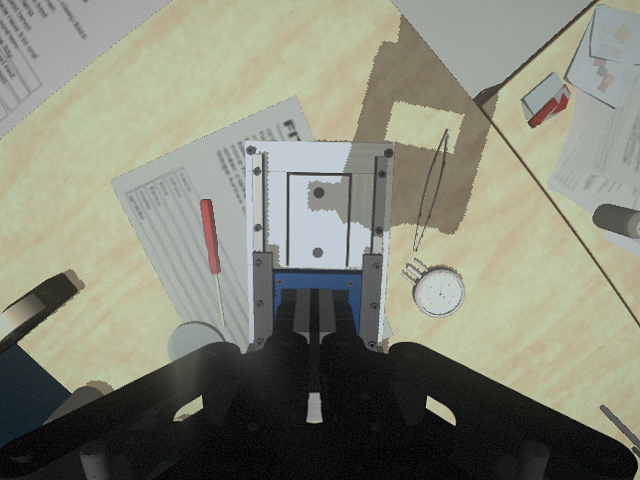

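View pics/s8c.png

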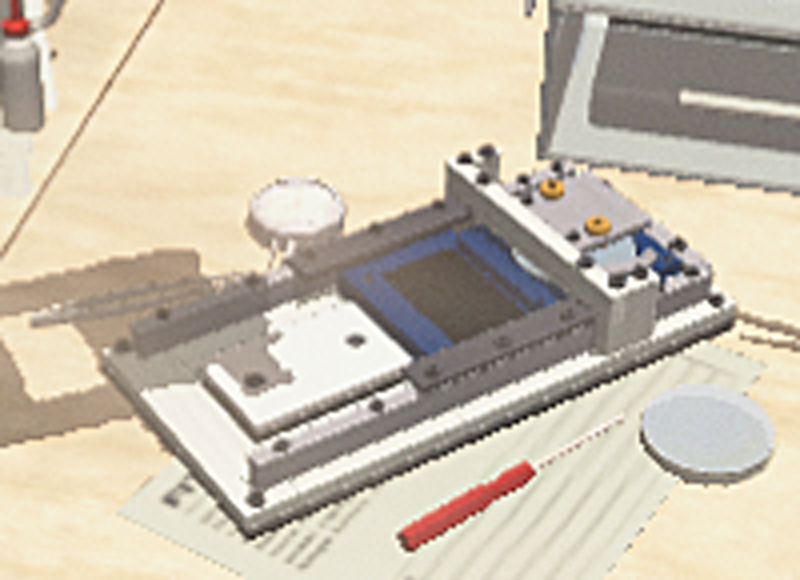

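The lifter is up behind the carrier, which sits under the gate; the bystanders look unmoved and the hand is clear. One check that the carrier did not spring back.

```bash
python3 - <<'E'
from h import *
c=dict(np.load("w8.npz")); w=cloud(c)
x=np.array([.877,-.480]); 
# jig near edge & carrier rear edge via heights along columns
for u in(300,312,330,345):
    col=w[:,u]; print(u,[(v,round(float(col[v,:2]@x)*1e3,1),round(float(col[v,2])*1e3,1)) for v in list(range(140,147))+list(range(262,276))])
cv2.imwrite("pics/w8c.png",cv2.resize(c["pixels"][235:300,240:400],None,fx=5,fy=5,interpolation=cv2.INTER_CUBIC))
E
```

```text
300 [(140, 481.5, 2.4), (141, 482.8, 19.2), (142, 483.6, 15.7), (143, 484.5, 16.8), (144, 485.4, 17.5), (145, 486.3, 17.4), (146, 487.2, 15.9), (262, 593.8, 25.0), (263, 594.7, 25.3), (264, 595.5, 25.9), (265, 596.5, 26.0), (266, 597.5, 25.8), (267, 598.4, 26.0), (268, 602.4, 16.3), (269, 602.8, 18.1), (270, 602.6, 21.9), (271, 602.9, 24.3), (272, 602.3, 29.3), (273, 603.3, 29.3), (274, 603.5, 31.5), (275, 604.8, 30.6)]
312 [(140, 481.4, 2.4), (141, 482.6, 15.8), (142, 483.5, 17.6), (143, 484.4, 17.7), (144, 485.2, 16.7), (145, 486.1, 15.9), (146, 487.0, 16.4), (262, 593.3, 25.8), (263, 594.1, 26.6), (264, 595.4, 25.6), (265, 596.5, 25.1), (266, 597.5, 24.9), (267, 598.3, 25.5), (268, 602.2, 16.1), (269, 602.7, 17.9), (270, 603.1, 19.9), (271, 602.9, 23.4), (272, 602.7, 27.2), (273, 603.0, 29.3), (274, 603.3, 31.4), (275, 604.3, 31.4)]
330 [(140, 481.0, 1.3), (141, 481.9, 1.4), (142, 483.2, 15.8), (143, 484.1, 16.8), (144, 484.9, 16.8), (145, 485.8, 16.9), (146, 486.7, 17.6), (262, 593.4, 24.5), (263, 594.1, 25.5), (264, 595.6, 23.8), (265, 596.0, 25.6), (266, 597.0, 25.6), (267, 598.1, 25.0), (268, 599.0, 25.6), (269, 602.5, 17.3), (270, 603.1, 18.5), (271, 602.7, 22.9), (272, 603.0, 25.4), (273, 602.7, 29.2), (274, 603.7, 29.3), (275, 603.6, 32.6)]
345 [(140, 480.7, -0.1), (141, 481.6, 0.8), (142, 482.9, 17.7), (143, 483.8, 17.9), (144, 484.7, 17.3), (145, 485.6, 16.8), (146, 486.4, 16.2), (262, 592.9, 25.2), (263, 594.4, 23.4), (264, 595.4, 23.4), (265, 596.0, 24.8), (266, 600.0, 14.5), (267, 600.4, 16.7), (268, 601.0, 18.0), (269, 602.5, 16.5), (270, 602.4, 20.1), (271, 602.6, 22.5), (272, 603.2, 23.9), (273, 602.8, 28.2), (274, 602.9, 30.9), (275, 604.0, 30.4)]
```

View pics/w8c.png

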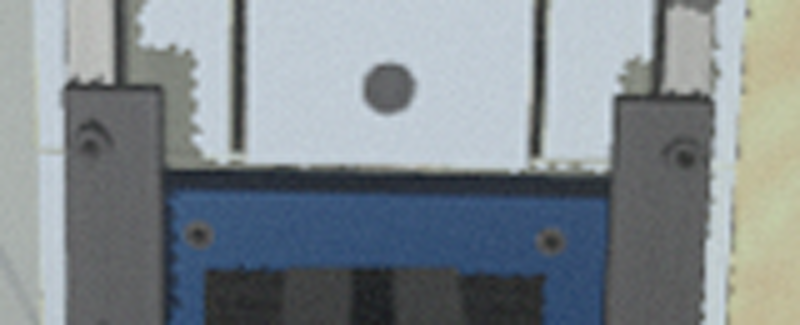

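The carrier's rear edge is 120.2 mm from the jig's near end, so x = -21.8 mm; the home value is -22. Gap to the lifter is at least 3 mm. I'll hand in.

```bash
python3 -c "
from plant import ctrl
print(ctrl.get_state()['contact_force']); print(ctrl.sign_off())"
```

```text
[ 0.11671316 -0.59551858 -0.36106112]
the job is handed in; nothing more can be done
None
```

The carrier is loaded and locked home, and I handed the job in at about 9.3 s of the 38 s allowed. With shut fingertips on the thumb pad, I pressed the carrier flush. I then slid it about 103 mm, pressing with 32–55 N, under the keepers and leaf spring until it stalled on the end stop, and lifted straight off.

**Last checks:**
- **Carrier position:** its rear edge measured x = -21.8 mm in the jig's frame, against -22 mm at home.
- **Lifter:** sprung up about 8 mm above the bed, with a gap of 3 to 4 mm between it and the carrier.
- **Hand and bench:** the hand is clear at z = 0.23 m with about zero contact force, and by eye the bystanders in the last pictures are where they were.
- **Forces:** the highest wrist force read was about 73 N, from readings at the end of each move.

**Less tidy:** the tool tilted by up to about 4° under the push, and my small counter-turns did not correct it. The fingers still stayed on the pad and did not slip.

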